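# Unclamp the parts tray and hold it level over its nest

## Task

Swing the red-knobbed clamp lever round until it lies over the green mark of its white dial, so that its finger is off the olive parts tray, and leave it there. Then take the tray by its yellow handle, lift it straight up until its underside is about 10 cm above its nest, keeping it level so that the bearing and the brass bush stay in it, and finish while still holding it there, level and still, so that the nest can be inspected. Leave the other things on the bench alone.

Things in the scene. Friction and masses are not known exactly. Their poses are not given: they have to be found in the camera images.
- fixture: Fixed dark steel plate 150 (x) x 260 (y) x 12 mm flat on the bench; origin at the centre of its underside, z up. In its frame the tray's nest is centred at y = -60 mm (four brass rails 8 mm high, 2.5 mm clear of the tray) and the clamp's pivot at x = 0, y = +70 mm. Its place and yaw (within 0.3 rad) vary.
- nest (a point): Centre of the nest, on the plate's top (12 mm above the bench), where the middle of the tray's underside rests at the start. Axes as the fixture's.
- clamp_lever (a joint): Lever angle, rad, anticlockwise from above, stops at -0.5 and 2.3; starts at -0.3 to 0.4, stays where left (friction 0.15 N m, 2 N at the knob). At 0 the knob points along the fixture's +y, the finger opposite along -y, 18 mm over the tray's rim and 3 mm above it, blocking the tray. Wanted: the green mark, at the dial's yaw minus the fixture's yaw (1.15 to 1.85).
- lever_knob (a point): Point on the axis of the upright red knob (diameter 20 mm, 44 mm tall), 75 mm from the pivot, 80 mm above the bench, 22 mm below the knob's top. Its y axis points from pivot to knob, z up. The lever is a flat steel bar 14 mm wide, 8 mm thick, its top 58 mm above the bench; it runs 82 mm from the pivot towards the knob, 88 mm the other way (the finger).
- lever_pivot (a point): Point on the lever's vertical pivot axis, 80 mm above the bench, level with point lever_knob.
- dial: White disc, radius 52 mm, 6 mm thick, centred on the pivot under the lever, top 47 mm above the bench, fixed at a yaw that varies; origin at the centre of its underside. A green strip 22 mm wide runs from 15 to 51 mm from its centre along the dial's +y axis. The lever is on the mark when its knob side lies over the strip (lever's y along dial's y).
- tray: Loose olive open tray 100 (x) x 120 (y) x 35 mm, walls 3 mm, 0.25 to 0.5 kg, its weight centred on the middle; origin at the centre of its underside, z up, axes along the fixture's at the start. A straight yellow handle bar bridges it along its x axis above its middle.
- tray_handle (a point): Centre of the tray's yellow handle bar, 75 mm above the tray's underside. The bar is 14 mm wide (y), 14 mm high and 104 mm long (along the tray's x), carried by an upright at each end (20 mm wide); free space beneath it down to the tray's contents.
- bearing: Steel ring, outer diameter 34 mm, bore 16 mm, 12 mm tall, 60 g, lying loose on the tray's floor (3 mm thick); origin at the centre of its underside.
- bush: Brass cylinder, diameter 22 mm, 18 mm tall, 50 g, standing loose on the tray's floor; origin at the centre of its underside.
- clear_box: Bystander: clear open plastic box 160 x 220 x 80 mm on the robot's right; origin under its centre.
- wrench: Bystander: steel wrench lying on the bench, between clear box and fixture.
- oil_jar: Bystander: amber glass jar with blue cap, diameter 64 mm, 90 mm tall, on the left; origin under its centre.
- screwdriver: Bystander: screwdriver lying on the bench, on the left.
- round_bar: Bystander: upright piece of aluminium round, diameter 44 mm, 60 mm tall, on the left; origin under its centre.
Not all that is in view belongs to the job. Of the things like the tray, leave any that is orange or pink; of the rest the smaller one is meant.

How it is judged:
By the outcome, as a careful person would: the job done as asked, in the order asked, and still so for the second after the job is handed in, while the arm keeps its last pose, push and grip.
It also fails if it takes over 48 s, if anything falls off the work surface, if the arm or the gripper's body presses on something with over 40 N, if the wrist force passes 120 N, or if a joint passes its speed limit or range.

## Robot

A 6-joint arm with a two-finger parallel gripper is mounted at the origin on the work surface. World frame = base frame: x ahead of the robot, y to its left, z up, the work surface at z = 0. Lengths are in m, angles in degrees, forces in N, time in s.
With the tool pointing down it reaches from about 0.325 to 0.775 m from the base axis. Payload 5.5 kg.
Tool frame: the origin (TCP) lies at the centre of the arm's flange, where the gripper is bolted on; the fingertips stand 182 mm ahead of it and the grasp point (between the pads) lies 163 mm ahead of it; z points along the fingers, y is the direction in which the jaws open and shut (so a half turn about z gives the same grasp; the last joint's range is limited). The gripper opens to 88 mm and grips with 3 to 60 N. Pads are 20 mm wide; open, the fingers measure 115 mm over their backs; the gripper's body (75 mm by 178 mm) begins 61 mm behind the grasp point.
Start: joints at [59.949, 5.22, 70.514, -0, 104.267, -3.249], TCP at [0.271, 0.536, 0.405] pointing down, gripper open.
Joint ranges: [-164.24, 164.24], [-49.07, 125.15], [9.68, 141.18], [-86.29, 266.29], [3.28, 154.24], [-151.56, 151.56]. Speed limits (degrees/s): [147.25, 147.25, 172.46, 180, 180, 180].

## Interface

Orientations are given as [roll, pitch, yaw] about the fixed x, y, z axes, in that order (R = Rz(yaw) Ry(pitch) Rx(roll)).
In Python, from station import r gives the robot as it stands. The module is installed in compiled form; this text tells all that it offers. Calls block until the motion is done:
- r.reach(position, orientation): joint-space move of the TCP to a pose.
- r.servo_line(position, rotation=None, speed=0.15): straight line of the TCP; rotation=None keeps the orientation; speed is the mean speed in m/s.
- r.move_joints(angles): joint-space move.
- r.let_go() and r.grab(squeeze=None): open the fingers fully, or close them until they stop; squeeze is the grip in N (None keeps the last).
- r.wait(seconds).
- r.inverse_kinematics(position, orientation): joint angles nearest the present ones, or None.
- r.sense(): the state.
- r.snapshot(name): name is "side" or "top"; returns a dict with "frame" (400x640x3 uint8, red, green, blue), "fx", "fy", "cx", "cy" (pixels), "R" (3x3) and "t" (3): a world point X has camera coordinates R X + t. Camera axes: x right, y down, z forward; pixel columns grow to the right and rows downward; lengths in m; the calibration is good to about 2 mm. A picture is of the moment at which its call begins. There is no depth.
A pose or a line that the arm cannot do raises r.IKError and nothing moves.
- r.hand_in(): hands the job in, once; it reports no verdict.
The state is a dict: "clock": time; "joints": joint angles; "joint_vel": joint speeds; "joint_torque": joint torques, N m; "tcp_pos": TCP position; "orientation": TCP orientation; "contact_force": force on the tool from outside, world axes, zero at the start; "torque": the same for the moment, N m; "opening": finger opening in m.
Only numpy, scipy, OpenCV 4.12 (cv2) and the standard library are available. Lean on these libraries where they do the work, as an engineer would, in place of code of your own. Each camera call takes 0.05 s, during which the arm holds its last target.

## Working session

There is one attempt and no reset: what is moved stays moved. The work goes in short steps, each a Python script; the robot and the scene stay as the last script left them, time stands still between calls to the robot, and variables do not carry over. Pictures are saved under pics/ and viewed, and the job is handed in when it is done.

```bash
mkdir -p pics
python3 - <<'E'
from station import r
import cv2,pickle
for n in("top","side"):
    s=r.snapshot(n); pickle.dump(s,open(n+".pkl","wb"))
    cv2.imwrite(f"pics/{n}0.png",s["frame"][:,:,::-1])
    print(n,s["fx"],s["fy"],s["cx"],s["cy"],s["R"],s["t"])
print(r.sense())
E
```

```text
top 460.6614621834917 460.6614621834917 331.0962607813692 200.93655654111373 [[ 0.01241937 -0.99981504  0.01468509]
 [-0.98163278 -0.014987   -0.19019061]
 [ 0.19037552 -0.01205331 -0.98163735]] [-0.0279727   0.49462631  1.18638209]
side 450.57202613359806 450.57202613359806 325.70770844680163 202.42135459197453 [[-0.96588462 -0.25883265 -0.00851838]
 [-0.12273641  0.48648358 -0.86502572]
 [ 0.22804095 -0.83446952 -0.5016552 ]] [0.47325785 0.16744348 1.21358258]
{'clock': 0.1, 'joints': array([ 5.99470333e+01,  5.25930575e+00,  7.05742358e+01,  5.28630539e-04,
        1.04267201e+02, -3.24942457e+00]), 'joint_vel': array([ 0.03602459,  0.01490257, -0.22135688, -0.03627744, -0.0121428 ,
        0.02051504]), 'joint_torque': array([ 2.35625077e-03, -4.47856021e+01, -4.07571673e+01,  6.99742092e-02,
        2.83230148e-02, -7.83982159e-05]), 'tcp_pos': array([0.27059414, 0.53557812, 0.40362167]), 'orientation': array([-1.79899448e+02, -6.22211762e-03,  1.53196582e+02]), 'contact_force': array([-0.57556009,  0.35198823, -0.41072131]), 'torque': array([0.02675336, 0.04110716, 0.02294326]), 'opening': 0.08780194139619492}
```

View pics/top0.png

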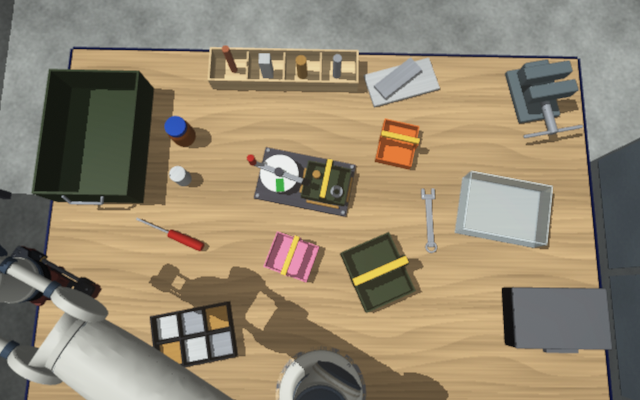

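View pics/side0.png

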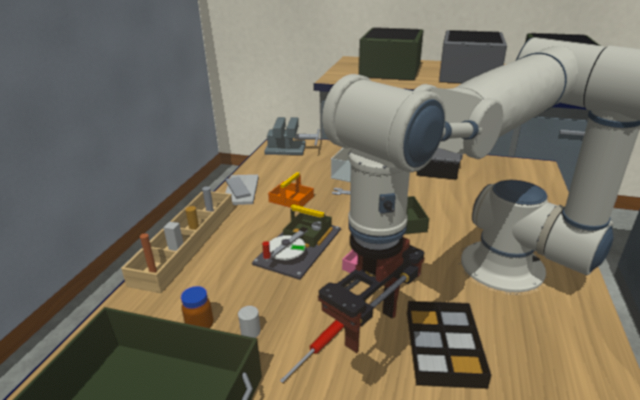

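Candidates like the tray, in the top view: orange (398,143), pink (292,257), large olive (378,272) and small olive in the fixture (327,182). Orange and pink are excluded, so the smaller olive one at (327,182) is meant. I'll confirm this in a crop and measure it.

```bash
cat > h.py <<'E'
import numpy as np,cv2
def ray(s,uv,z):
    R=np.array(s["R"]);t=np.array(s["t"]);c=-R.T@t
    d=R.T@np.array([(uv[0]-s["cx"])/s["fx"],(uv[1]-s["cy"])/s["fy"],1.])
    return c+d*(z-c[2])/d[2]
def proj(s,X):
    p=np.array(s["R"])@np.asarray(X)+s["t"]; return np.array([s["fx"]*p[0]/p[2]+s["cx"],s["fy"]*p[1]/p[2]+s["cy"]])
def hsv(s): return cv2.cvtColor(np.ascontiguousarray(s["frame"]),cv2.COLOR_RGB2HSV)
RG={"red":((170,130,60),(180,255,255)),"red2":((0,170,60),(6,255,255)),"green":((45,130,60),(85,255,255)),"yellow":((22,150,110),(32,255,255)),"white":((0,0,185),(180,40,255))}
def mask(s,names,win):
    h=hsv(s);m=0
    for n in names: m=m|cv2.inRange(h,*map(np.array,RG[n]))
    o=np.zeros_like(m);x0,y0,x1,y1=win;o[y0:y1,x0:x1]=m[y0:y1,x0:x1];return o
def blob(s,names,win):
    m=mask(s,names,win);n,l,st,c=cv2.connectedComponentsWithStats(m)
    if n<2:return None
    i=1+np.argmax(st[1:,4]);pts=np.argwhere(l==i)[:,::-1].astype(np.float32)
    return c[i],st[i],cv2.minAreaRect(pts),pts
E
python3 - <<'E'
import pickle,cv2,numpy as np
from h import *
T=pickle.load(open("top.pkl","rb"));S=pickle.load(open("side.pkl","rb"))
a=cv2.resize(T["frame"][135:225,235:375],None,fx=5.5,fy=5.5,interpolation=cv2.INTER_CUBIC)
cv2.imwrite("pics/crop_top.png",a[:,:,::-1])
a=cv2.resize(S["frame"][195:285,240:350],None,fx=6,fy=6,interpolation=cv2.INTER_CUBIC)
cv2.imwrite("pics/crop_side.png",a[:,:,::-1])
for nm,s,w in(("T",T,(240,140,365,220)),("S",S,(245,200,345,280))):
    for c in(["red","red2"],["green"],["yellow"],["white"]):
        b=blob(s,c,w)
        if b: print(nm,c,b[0].round(2),b[1],b[2])
E
```

```text
T ['red', 'red2'] [250.62 158.88] [247 155   7  10  50] ((250.0, 159.5), (9.0, 6.0), 90.0)
T ['green'] [279.33 184.45] [276 179   8  12  82] ((279.5, 184.5), (11.0, 7.0), 90.0)
T ['yellow'] [325.63 178.11] [320 159  13  39 217] ((325.57904052734375, 178.12063598632812), (5.669928550720215, 38.832889556884766), 11.768290519714355)
T ['white'] [282.9  163.57] [266 155  32  21 401] ((283.20733642578125, 162.86585998535156), (34.27421569824219, 15.507353782653809), 20.2248592376709)
S ['red', 'red2'] [265.71 249.65] [263 242   7  16  78] ((265.8902282714844, 249.51217651367188), (15.349983215332031, 5.190281867980957), 83.6598129272461)
S ['green'] [297.85 247.15] [292 246  12   4  39] ((297.5, 247.5), (3.0, 11.0), 90.0)
S ['yellow'] [307.13 210.61] [291 205  34  12 211] ((307.2494812011719, 210.60215759277344), (34.17396926879883, 6.648632526397705), 12.804265975952148)
S ['white'] [288.29 253.16] [277 248  25  10 154] ((289.0, 252.5), (24.0, 9.0), 0.0)
```

View pics/crop_top.png

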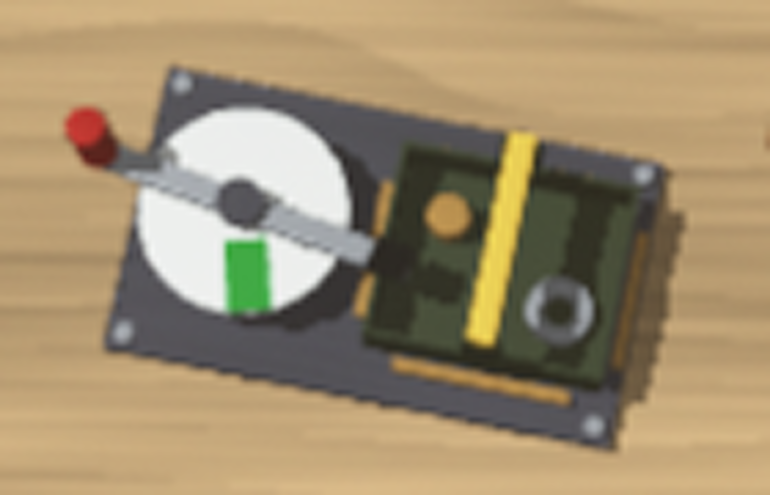

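View pics/crop_side.png

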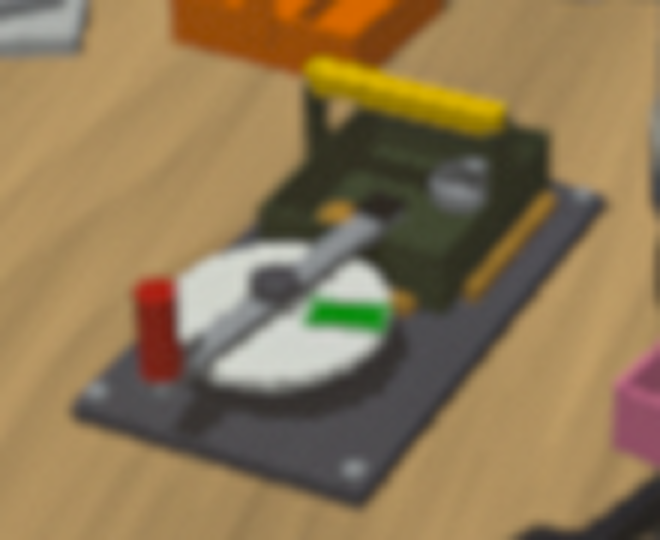

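Run:
```python
import pickle,cv2,numpy as np
from h import *
T=pickle.load(open("top.pkl","rb"))
px=lambda u,v:(235+(u+.5)/5.5-.5,135+(v+.5)/5.5-.5)
cs=[ray(T,px(*p),.012)[:2] for p in((170,68),(665,165),(615,450),(105,350))]
A,B,C,D=cs  # A: -? 
print(np.round(cs,4),[np.linalg.norm(a-b).round(4) for a,b in((A,B),(B,C),(C,D),(D,A))])
o=np.mean(cs,0); ydir=(A+D-B-C); yaw=np.arctan2(-ydir[0],ydir[1]); print("fixture",o,"yaw",np.degrees(yaw))
ex=np.array([np.cos(yaw),np.sin(yaw)]);ey=np.array([-np.sin(yaw),np.cos(yaw)])
print("piv",o+.07*ey,"nest",o-.06*ey)
m=mask(T,["white","green"],(255,145,303,200)); 
pts=np.argwhere(m)[:,::-1].astype(np.float32)
hull=cv2.convexHull(pts)[:,0]
w=np.array([ray(T,p,.047)[:2] for p in hull],np.float32)
e=cv2.fitEllipse(w); print("dial ellipse",e, cv2.minEnclosingCircle(w))
g=blob(T,["green"],(240,140,365,220)); gw=np.array([ray(T,p,.047)[:2] for p in g[3]]);gc=gw.mean(0)
r_=cv2.minAreaRect((gw*1000).astype(np.float32));print("green",gc,r_)
y=blob(T,["yellow"],(240,140,365,220)); yw=np.array([ray(T,p,.094)[:2] for p in y[3]],np.float32)
print("handle top",yw.mean(0),cv2.minAreaRect(yw*1000))
k=blob(T,["red","red2"],(240,140,262,170))
for p in ((250.0,157.7),px(86,125)): print("knobtop",ray(T,p,.102))
P=o+.07*ey
for n,q in(("green",gc),("knob",ray(T,px(86,125),.102)[:2])):
    d=q-P;print(n,np.linalg.norm(d),np.degrees(np.arctan2(-d[0],d[1])))
S=pickle.load(open("side.pkl","rb"))
# cross check by projection to side
for n,X in(("handle",[*yw.mean(0),.094]),("piv",[*P,.058]),("knobtop",ray(T,px(86,125),.102))): print(n,proj(S,X),proj(T,X))
```

```text
[[ 0.6539  0.1651]
 [ 0.6067 -0.0887]
 [ 0.4593 -0.0641]
 [ 0.5062  0.1917]] [np.float64(0.2581), np.float64(0.1494), np.float64(0.2601), np.float64(0.15)]
fixture [0.55653064 0.05100556] yaw -10.462709455511284
piv [0.56924233 0.11984169] nest [ 0.54563491 -0.00799684]
dial ellipse ((0.5706732869148254, 0.12173517793416977), (0.10165771096944809, 0.10341666638851166), 70.73709869384766) ((0.570676326751709, 0.12151889503002167), 0.05190688744187355)
green [0.53822517 0.11891394] ((538.1171875, 118.46253967285156), (30.76947021484375, 18.800579071044922), 2.012838840484619)
handle top [ 0.5463728  -0.00562058] ((546.6436157226562, -5.5068206787109375), (14.826823234558105, 103.79411315917969), 79.32777404785156)
knobtop [0.59567403 0.19174296 0.102     ]
knobtop [0.596713   0.19120091 0.102     ]
green 0.031031038228956937 91.71324975671294
knob 0.07646421742441513 -21.054861531600533
handle [306.9919048  208.10236126] [325.64181455 178.05911511]
piv [285.6047569  241.64440526] [278.98161641 172.2516018 ]
knobtop [264.99939752 241.58195111] [250.22727273 157.31818182]
```

The crop confirms it: the small olive tray with bush and bearing sits in the nest under the lever's finger. Next I'll grip the knob.

Run:
```python
from station import r
import numpy as np,cv2
P=np.array([.570,.1207]);th=-20.7
def kn(th): a=np.radians(th);return P+.0752*np.array([-np.sin(a),np.cos(a)])
k=kn(th); yaw=th+90
r.reach([*k,.33],[180,0,yaw]); r.servo_line([*k,.248],speed=.12)
s=r.sense();print(s["clock"],s["joints"].round(1),s["contact_force"].round(1))
r.grab(15)
s=r.sense();print(s["clock"],s["opening"],s["contact_force"].round(1),s["tcp_pos"])
for n in("side","top"): cv2.imwrite(f"pics/{n}1.png",r.snapshot(n)["frame"][:,:,::-1])
```

```text
2.6833 [14.7 10.7 80.4  0.  88.9 35.3] [ 0.4 -0.5  0. ]
3.7333 0.020571579836349437 [-0.5  1.1 -1. ] [0.59647464 0.19122069 0.24793869]
```

View pics/side1.png

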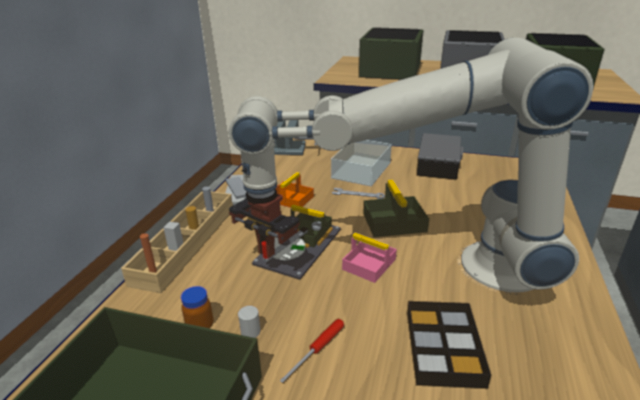

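The fingers hold the knob at (265,247), opening 20.6 mm. Next is the swing.

Run:
```python
from station import r
import numpy as np,cv2,pickle
P=np.array([.570,.1207])
def kn(th): a=np.radians(th);return P+.0752*np.array([-np.sin(a),np.cos(a)])
fm=0
for th in np.linspace(-20.7,93.5,11)[1:]:
    r.servo_line([*kn(th),.248],[180,0,th+90],speed=.09)
    s=r.sense();f=s["contact_force"];fm=max(fm,np.linalg.norm(f))
print(s["clock"],fm,f.round(1),s["opening"],s["tcp_pos"])
r.let_go(); k=kn(93.5)
r.servo_line([*k,.36],speed=.2)
q=r.sense()["joints"]; q=q.copy(); q[0]=55; r.move_joints(q)
print(r.sense()["clock"])
for n in("side","top"):
    s=r.snapshot(n);pickle.dump(s,open(n+"2.pkl","wb")); cv2.imwrite(f"pics/{n}2.png",s["frame"][:,:,::-1])
T=s
a=cv2.resize(T["frame"][135:225,235:375],None,fx=5.5,fy=5.5,interpolation=cv2.INTER_CUBIC)
cv2.imwrite("pics/crop_top2.png",a[:,:,::-1])
```

```text
7.3333 10.206803022340216 [ 7.8 -0.2 -6.6] 0.020098050448490588 [0.4960972  0.11617054 0.24804374]
10.6417
```

View pics/crop_top2.png

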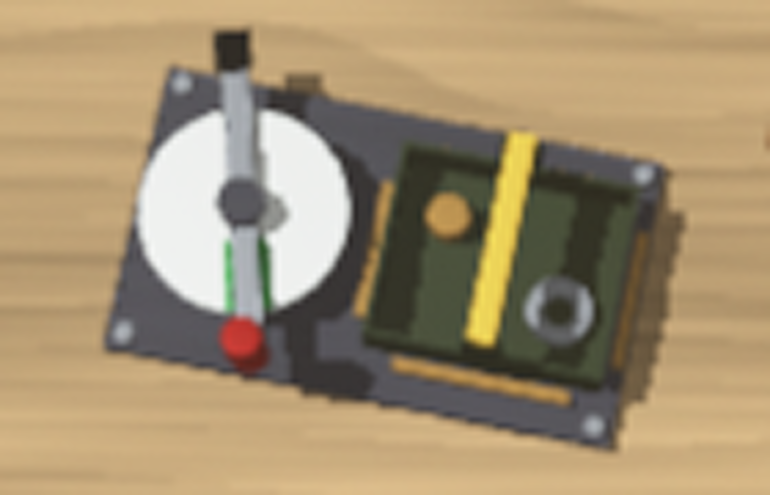

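View pics/side2.png

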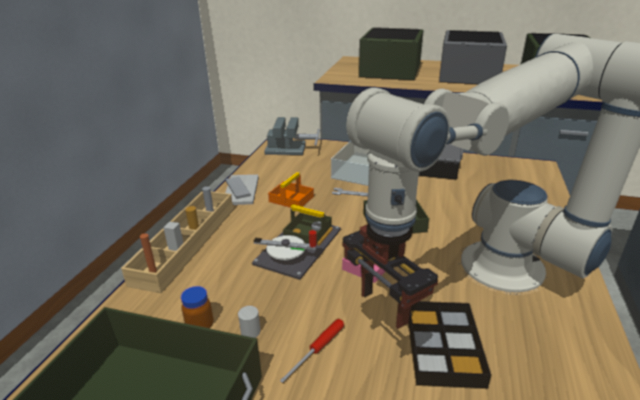

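The lever now lies along the strip in the crop, with green showing on both sides (230,275)/(265,275), and the finger is clear of the tray. I'll check the angle numerically with edge fits.

Run:
```python
import pickle,cv2,numpy as np
from h import *
T0=pickle.load(open("top.pkl","rb"));T=pickle.load(open("top2.pkl","rb"))
# strip: per-row subpixel left/right via greenness coverage, rows inside strip
def edges(prof,x0):
    g=prof.astype(float);h=(g.max()+0)/2;i=np.where(g>h)[0];a,b=i[0],i[-1]
    return x0+a-(g[a]-h)/(g[a]-g[a-1]), x0+b+(g[b]-h)/(g[b]-g[b+1])
f=T0["frame"].astype(float);gr=f[:,:,1]-np.maximum(f[:,:,0],f[:,:,2]);gr=np.clip(gr,0,None)
c=[]
for v in range(180,190):
    a,b=edges(gr[v,268:292],268);c.append((ray(T0,(a,v),.047)[:2]+ray(T0,(b,v),.047)[:2])/2)
c=np.array(c);print(c[0],c[-1]);p=np.polyfit(c[:,0],c[:,1],1);print("strip yaw",90+np.degrees(np.arctan(p[0])),"y at x=.570",np.polyval(p,.570))
# lever: dark-vs-white on dial rows finger side
f2=T["frame"].astype(float).mean(2)
d=[]
for v in list(range(156,168)):
    row=np.clip(np.median(f2[v,268:272])-f2[v,270:283],0,None)
    print(v,f2[v,268:292].astype(int))
for nm,z,w in(("knob",.102,(270,185,290,205)),):
    b=blob(T,["red","red2"],w);print(b[0],b[1])
    q=np.array([235+(241+.5)/5.5-.5,135+(338+.5)/5.5-.5]);print("knob top",q,ray(T,q,.102))
    qt=np.array([235+232.5/5.5-.5,135+52/5.5-.5]);t=ray(T,qt,.058);print("tip/rim",t)
    k=ray(T,q,.102);dd=(k-t)[:2];print("lever yaw",np.degrees(np.arctan2(-dd[0],dd[1])))
S=pickle.load(open("side2.pkl","rb"));b=blob(S,["red","red2"],(295,220,330,260));print(b[0],b[1])
a=cv2.resize(S["frame"][195:285,240:350],None,fx=6,fy=6,interpolation=cv2.INTER_CUBIC);cv2.imwrite("pics/crop_side2.png",a[:,:,::-1])
```

```text
[0.55052842 0.11952933] [0.52568355 0.11752817]
strip yaw 94.86030887013113 y at x=.570 0.12119558466490754
156 [ 88  96 122 174 213 229 234 209 173 172 169 172 159 131 198 238 234 225
 215 188 128  68  69  87]
157 [113 174 214 230 238 238 238 217 156 172 169 173 160 127 198 238 237 237
 237 234 219 181 113  86]
158 [195 230 238 238 238 238 238 218 160 172 170 174 158 120 197 237 237 237
 237 237 237 232 201 144]
159 [234 239 238 238 238 238 238 227 182 173 170 172 153 120 198 237 237 237
 238 237 237 237 234 222]
160 [238 238 238 238 238 238 238 228 190 173 170 169 149 123 198 237 237 238
 238 238 238 238 237 238]
161 [238 238 239 238 238 238 238 228 187 173 171 169 149 123 198 238 237 237
 238 237 238 238 238 238]
162 [238 238 238 238 238 238 238 227 185 173 171 170 148 123 171 222 238 237
 238 238 238 238 237 237]
163 [238 239 238 238 238 238 238 229 191 174 172 170 147 120 144 198 238 237
 238 238 238 238 237 237]
164 [238 239 238 238 238 238 238 229 192 174 171 171 150 125 143 198 238 238
 238 238 238 237 237 238]
165 [238 238 238 238 238 238 238 229 194 174 172 171 154 131 144 198 238 238
 238 237 238 238 238 238]
166 [238 238 239 239 238 238 238 230 197 170 161 165 157 138 144 198 238 238
 238 238 237 238 238 237]
167 [238 239 238 239 239 238 238 225 163 130 121 125 126 130 144 199 238 238
 238 238 238 238 238 237]
[278.46153846 196.41025641] [276 193   6   8  39]
knob top [278.40909091 196.04545455] [0.49512358 0.11455639 0.102     ]
tip/rim [0.64836241 0.12851828 0.058     ]
lever yaw 95.2059570844287
[312.11881188 237.5049505 ] [309 230   7  17 101]
```

View pics/crop_side2.png

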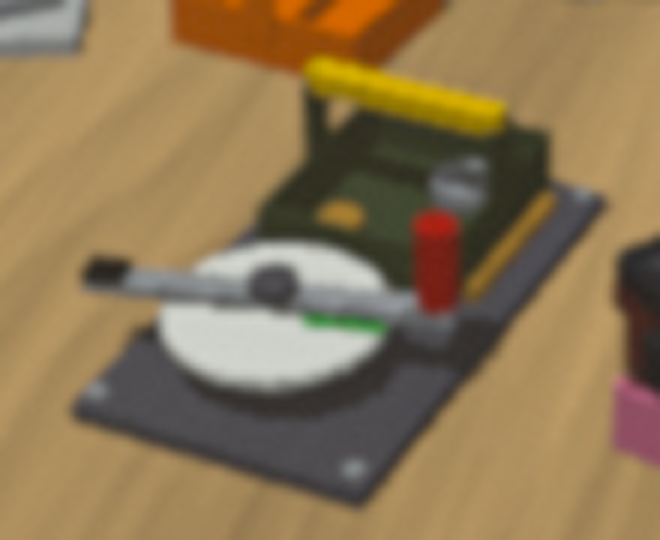

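The strip's yaw is about 94.9° and the lever's about 95.2°, so the lever is on the mark and the finger is off the tray. Next is the handle.

Run:
```python
from station import r
import numpy as np,cv2
h=[.5464,-.006]; rot=[180,0,169.5]
r.reach([*h,.37],rot); r.servo_line([*h,.25],speed=.12)
s=r.sense();print(s["clock"],s["contact_force"].round(1),s["joints"].round(1))
r.grab(45)
s=r.sense();print(s["clock"],s["opening"],s["contact_force"].round(1),s["torque"].round(2),s["tcp_pos"].round(4))
r.servo_line([*h,.262],speed=.03)
s=r.sense();print(s["clock"],s["opening"],s["contact_force"].round(1),s["torque"].round(2),s["tcp_pos"].round(4))
S=r.snapshot("side")["frame"][170:290,230:370]
cv2.imwrite("pics/side3.png",cv2.resize(S,None,fx=5,fy=5,interpolation=cv2.INTER_CUBIC)[:,:,::-1])
```

```text
13.7917 [ 0.3 -0.4  0. ] [ -4.2  -1.6  93.1  -0.   88.4 -83.7]
14.9167 0.01365265168992922 [0.4 1.7 0.8] [ 0.25 -0.09 -0.03] [ 0.5464 -0.0058  0.25  ]
15.4667 0.013775644805692244 [ 0.5  0.5 -4.4] [ 0.05 -0.02 -0.04] [ 0.5464 -0.0061  0.262 ]
```

View pics/side3.png

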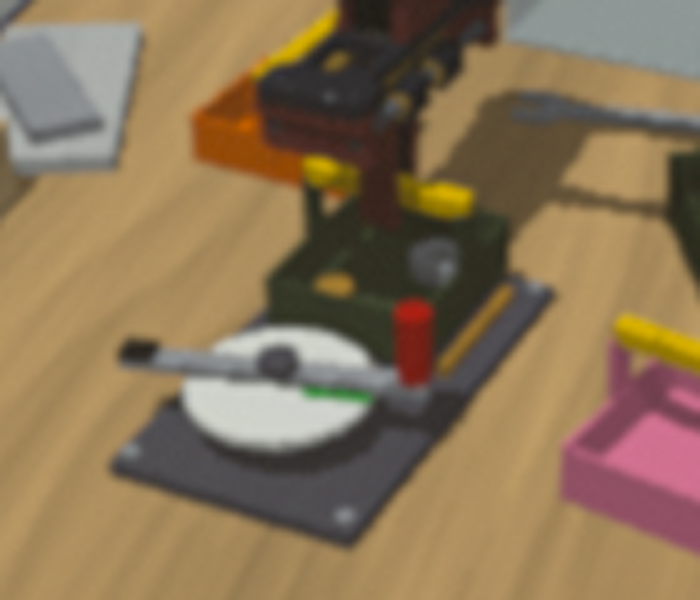

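The tray is off its nest and level, weight about 4.4 N with no jam, and the bush (335,285) and bearing (435,260) are in it. I'll lift it the rest of the way.

Run:
```python
from station import r
import numpy as np,cv2
r.servo_line([.5464,-.006,.35],speed=.06); r.wait(.8)
s=r.sense();print(s["clock"],s["opening"],s["contact_force"].round(1),s["torque"].round(2),s["tcp_pos"].round(4),s["orientation"].round(2),abs(s["joint_vel"]).max())
for n,(a,b,c,d) in(("side",(130,270,230,370)),("top",(120,230,230,390))):
    f=r.snapshot(n)["frame"][a:b,c:d]
    cv2.imwrite(f"pics/{n}4.png",cv2.resize(f,None,fx=4.2,fy=4.2,interpolation=cv2.INTER_CUBIC)[:,:,::-1])
```

```text
17.9333 0.0139171264694389 [ 1.  -0.3 -3.9] [ 0.04 -0.04  0.03] [ 0.5464 -0.006   0.35  ] [-180.     0.   169.5] 0.11468830419356825
```

View pics/side4.png

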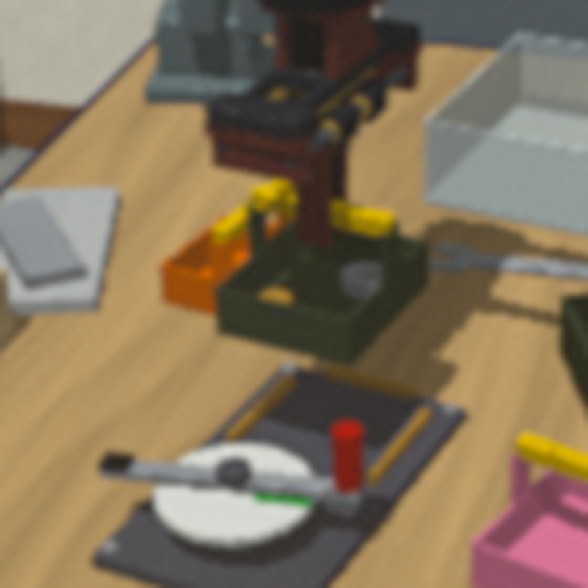

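View pics/top4.png

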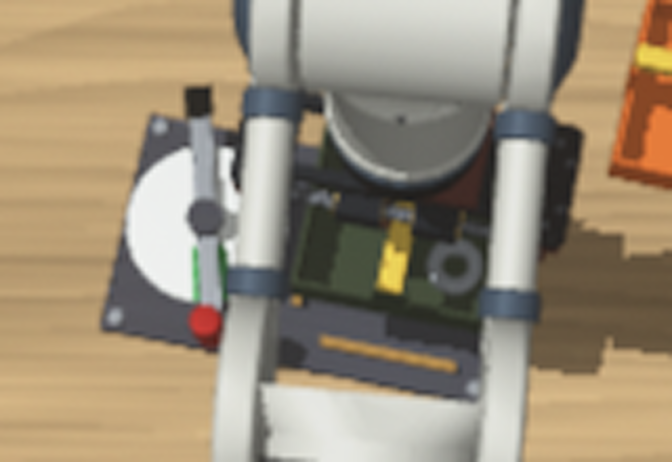

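The tray hangs level above the empty nest. The bush (275,295) and bearing (362,278) are inside, and the lever is still on the mark. Handing in.

Run:
```python
from station import r
print(r.hand_in()); print(r.sense()["clock"])
```

```text
the job is handed in; nothing more can be done
None
the job is handed in; nothing more can be done
```

The clamp lever is on the green mark, and the small olive tray was still held level and still, 10 cm above its nest, when I handed the job in at about 18 s.

- **Lever:** I gripped the red knob, swung the lever round about 114° and let go. The camera fits put the strip at about 94.9° and the lever at about 95.2°. I had commanded 93.5°, so these figures are only good to about 1.5°. Green shows on both sides of the bar, and the finger is well clear of the tray.
- **Tray:** I took it by the yellow handle with a 45 N grip and raised the TCP 100 mm straight up (0.250 to 0.350 m). The tool is vertical and the grip held (opening 13.9 mm). The wrist carried about 4 N, with no sign of the tray jamming in the nest.
- **Contents and bystanders:** In the last side picture the tray looks level, with the bush and bearing inside and the nest empty. Nothing else on the bench was touched. In the top view the arm hides the bush, so only the side view confirms it.

The highest wrist force I read during the lever swing was about 10 N. No check failed.

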